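Reload the indexing twist-tie stand

TASK

Load the waiting twist-tie spools (two or three, in any order) onto the spool stand: take the bare spindle out of the fork pair at the front, run it through a spool lying on the mat, and lay spindle and spool back in the front forks. Then draw the spring pin by its red knob, turn the turret anticlockwise (seen from above) to the next hole and let the pin drop fully home, so that the next bare spindle comes to the front; load that one, and index the turret once more in the same way. If there is a third spool, load it there too; leave the turret on this hole with the pin home and all three spindles lying in their forks, and do not disturb the other things on the counter.

Things in the scene. Friction and masses are not known exactly. Their poses are not given: they have to be found in the camera images.
- stand: fixed base of the indexing spool stand: a round grey dividing plate, 310 across and 16 thick, on the counter; origin on the turret's axis at counter level, z up. Its -x side (towards the robot, marked with a yellow bar near the rim) is the front, the loading position.
- front (a point): the loading position, fixed to the stand on its front side: where the middle (origin) of a spindle lies when it rests in the fork pair that is at the front; 82 from the axis, 88 above the counter. A spindle there lies along the stand's y axis with its handle to +y.
- turret (a joint): angle of the turret (aluminium deck, 230 across, top 30 above the counter) on the stand, rad, 0 at the start, growing anticlockwise seen from above; it carries three fork pairs 120 degrees apart and turns freely (about 0.12 N m of friction) once the pin is drawn. With the pin home it has about 0.01 rad of play.
- pin (a joint): lift of the spring index pin, m: 0 = fully home in a hole, 10 mm deep; above 0.010 it is clear of the plate and the turret can turn; 0.022 = end of travel. The spring pushes it down with 5.5 N at home, 9.5 N fully drawn. Let go between holes it rides on the plate and drops when it meets one. Hole 13, pin 10 with a round tip.
- knob (a point): grasp point of the index pin's red knob: an upright cylinder 24 across, from 91 to 128 above the counter when the pin is home; this point lies on its axis 112 above the counter (higher by the lift). The knob spins freely on the pin, which stands in a lug of the turret 135 from the turret's axis: lift the knob, carry it round the axis, and the turret comes along.
- turret_axis (a point): point on the turret's vertical axis, on top of the deck, 30 above the counter
- hole0 (a point): mouth of index hole 0 (brass bush, 135 from the axis, in the top of the dividing plate 16 above the counter); the pin starts in hole 0, and hole 1 is the next one anticlockwise, 120 degrees on
- hole1 (a point): mouth of index hole 1 (brass bush, 135 from the axis, in the top of the dividing plate 16 above the counter); the pin starts in hole 0, and hole 2 is the next one anticlockwise, 120 degrees on
- hole2 (a point): mouth of index hole 2 (brass bush, 135 from the axis, in the top of the dividing plate 16 above the counter); the pin starts in hole 0, and hole 0 is the next one anticlockwise, 120 degrees on
- fork_a (a point): fork pair a on the turret (at the front at the start): this point is where the middle of a spindle resting in it lies, 82 from the axis and 58 above the deck. Two steel uprights, 8 thick, centred 40 either side of the point (72 clear between them), each with an open V notch 70 degrees wide whose tips stand 15 above the spindle's axis
- fork_b (a point): fork pair b on the turret (120 degrees anticlockwise from fork a): this point is where the middle of a spindle resting in it lies, 82 from the axis and 58 above the deck. Two steel uprights, 8 thick, centred 40 either side of the point (72 clear between them), each with an open V notch 70 degrees wide whose tips stand 15 above the spindle's axis
- fork_c (a point): fork pair c on the turret (240 degrees anticlockwise from fork a, so it is the next to come to the front): this point is where the middle of a spindle resting in it lies, 82 from the axis and 58 above the deck. Two steel uprights, 8 thick, centred 40 either side of the point (72 clear between them), each with an open V notch 70 degrees wide whose tips stand 15 above the spindle's axis
- spindle_a: spindle, at the start lying bare in fork pair a: steel rod 12 in diameter along its y axis from y = -58 (round tip) to +52, then a dark wooden handle 60 long (y = 52 to 112), 20 wide in x, 24 high in z, centred on the rod. Origin on the rod's axis, in the middle of the spool's place. About 110 g, balancing about 17 from the origin towards the handle
- spindle_b: spindle, at the start lying bare in fork pair b: steel rod 12 in diameter along its y axis from y = -58 (round tip) to +52, then a dark wooden handle 60 long (y = 52 to 112), 20 wide in x, 24 high in z, centred on the rod. Origin on the rod's axis, in the middle of the spool's place. About 110 g, balancing about 17 from the origin towards the handle
- spindle_c: spindle, at the start lying bare in fork pair c: steel rod 12 in diameter along its y axis from y = -58 (round tip) to +52, then a dark wooden handle 60 long (y = 52 to 112), 20 wide in x, 24 high in z, centred on the rod. Origin on the rod's axis, in the middle of the spool's place. About 110 g, balancing about 17 from the origin towards the handle
- spool_a: spool of green twist-tie (may be absent): two brown hexagonal flanges 70 across flats, 56 wide over all, about 120 g; bore 30 across (six-sided) along its y axis, open at both ends. Origin in the middle of the bore. At the start it lies on a flat of its flanges on the black mat (3 thick), bore level and 38 above the counter. On a spindle it hangs about 10 below the spindle's axis
- spool_b: spool of yellow twist-tie (may be absent): two brown hexagonal flanges 70 across flats, 56 wide over all, about 120 g; bore 30 across (six-sided) along its y axis, open at both ends. Origin in the middle of the bore. At the start it lies on a flat of its flanges on the black mat (3 thick), bore level and 38 above the counter. On a spindle it hangs about 10 below the spindle's axis
- spool_c: spool of red twist-tie (may be absent): two brown hexagonal flanges 70 across flats, 56 wide over all, about 120 g; bore 30 across (six-sided) along its y axis, open at both ends. Origin in the middle of the bore. At the start it lies on a flat of its flanges on the black mat (3 thick), bore level and 38 above the counter. On a spindle it hangs about 10 below the spindle's axis
- marker: white marker pen with black cap, 140 long, lying flat; leave alone
- spray: clear spray bottle with a green label, 72 across, 186 high; leave alone
- jar: glass jar with steel lid, 76 across, 100 high; leave alone
- empty_core: empty cardboard core standing on end, 44 across, 70 high; leave alone
There are look-alikes about, which are no part of the job. Leave any pink or turquoise look-alike of the spindle_b alone.

How it is judged (in metres and radians):
On the way, in this order (a step that is already met when the one before it is completed fails the run):
1. a first spool hangs on its spindle in the fork pair at the front, pin home (((distance between spool_a and front below 0.018 m and linear speed of spool_a below 0.08 m/s) or (distance between spool_b and front below 0.018 m and linear speed of spool_b below 0.08 m/s) or (distance between spool_c and front below 0.018 m and linear speed of spool_c below 0.08 m/s)) and distance between any of spindle_a, spindle_b, spindle_c and front below 0.012 m and value of joint pin below 0.003 m), for 0.2 s.
2. the turret has been turned one hole anticlockwise and the pin has dropped home (value of joint turret between 2.0594 and 2.1294 rad and value of joint pin below 0.003 m), for 0.2 s.
3. a second spool hangs on its spindle in the fork pair now at the front, pin home (all of step 1), for 0.2 s.
4. the turret has been turned one more hole anticlockwise and the pin has dropped home (value of joint turret between 4.15379 and 4.22379 rad and value of joint pin below 0.003 m), for 0.2 s.
At the end, for the whole second after the job is handed in: Every spool present hangs at rest on a spindle in forks (centre within 18 mm of the fork point), all three spindles lie in forks (within 12 mm), the turret stands two holes anticlockwise of its start (within 0.035 rad) and the pin is home (lift under 3 mm) (all of step 4 and velocity of joint turret below 0.05 rad/s and (distance between spool_a and fork_a below 0.018 m or distance between spool_a and fork_b below 0.018 m or distance between spool_a and fork_c below 0.018 m) and linear speed of each of spool_a, spool_b, spool_c below 0.08 m/s and (distance between spool_b and fork_a below 0.018 m or distance between spool_b and fork_b below 0.018 m or distance between spool_b and fork_c below 0.018 m) and (distance between spool_c and fork_a below 0.018 m or distance between spool_c and fork_b below 0.018 m or distance between spool_c and fork_c below 0.018 m) and (distance between spindle_a and fork_a below 0.012 m or distance between spindle_a and fork_b below 0.012 m or distance between spindle_a and fork_c below 0.012 m) and (distance between spindle_b and fork_a below 0.012 m or distance between spindle_b and fork_b below 0.012 m or distance between spindle_b and fork_c below 0.012 m) and (distance between spindle_c and fork_a below 0.012 m or distance between spindle_c and fork_b below 0.012 m or distance between spindle_c and fork_c below 0.012 m)); the robot touches nothing.
It fails at once if another thing on the counter is moved by more than 30 mm (distance of any of marker, spray, jar, empty_core from where it was at the start of the episode above 0.03 m).
It fails at once if a spool or spindle falls off the counter (height (world z) of any of spool_a, spool_b, spool_c, spindle_a, spindle_b, spindle_c below -0.05 m).
Of spool_a, spool_b, spool_c only 2 to 3 are there at a start; the rules pass over those that are not, and their reading is None.
At some moment in a run one of spool_a, spool_b, spool_c may be knocked a few centimetres aside while the robot is not near it.
It also fails if it takes over 210 s, if anything falls off the work surface, if the arm or the gripper's body presses on something with over 40 N, if the wrist force passes 120 N, or if a joint passes its speed limit or range.

ROBOT

A 6-joint arm with a two-finger parallel gripper is mounted at the origin on the work surface. World frame = base frame: x ahead of the robot, y to its left, z up, the work surface at z = 0. Lengths are in mm, angles in rad, forces in N, time in s.
With the tool pointing down it reaches from about 275 to 825 mm from the base axis. Payload 4.9 kg.
Tool frame: the origin (TCP) lies at the very end of the fingers, on their centre line; the grasp point (between the pads) lies 19 mm behind it; z points along the fingers, y is the direction in which the jaws open and shut (so a half turn about z gives the same grasp; the last joint's range is limited). The gripper opens to 85 mm and grips with 20 to 120 N. Pads are 22 mm wide; open, the fingers measure 114 mm over their backs; the gripper's body (76 mm by 85 mm) begins 54 mm behind the grasp point. The pads swing forward as they close: fully open they stand 13 mm farther back than shut.
Start: joints at [-1.242, 0.326, -0.193, 1.052, 0, 1.437], TCP at [245.564, -492.155, 231.281] pointing down, gripper open.
Joint ranges: [-2.65, 2.65], [-0.97, 1.79], [-1.3, 1.35], [-1.93, 2.1], [-1.47, 1.37], [-3.14, 3.14]. Speed limits (rad/s): [2.57, 2.57, 3.14, 3.14, 3.14, 3.14].

INTERFACE

Orientations are given as [roll, pitch, yaw] about the fixed x, y, z axes, in that order (R = Rz(yaw) Ry(pitch) Rx(roll)).
In Python, from bench import bot, solve_ik, imaging gives the robot as it stands. Calls block until the motion is done:
- bot.move_ptp(position, orientation): joint-space move of the TCP to a pose.
- bot.movel(position, rot=None, max_speed=150, threshold=None): straight line of the TCP; rot=None keeps the orientation; max_speed is the mean speed in mm/s. With threshold (N) it stops when the force on the tool has changed by that much, and returns True; else False.
- bot.move_j(angles): joint-space move.
- bot.grip(opening, effort=None): opening from 0.0 (shut) to 1.0 (fully open); effort is the grip in N (None keeps the last); returns when the fingers have stopped.
- bot.dwell(seconds).
- solve_ik(position, orientation): joint angles nearest the present ones, or None.
- bot.get_state(): the state.
- imaging.capture(name): name is "scene" or "top" or "wrist"; returns the picture (400x640x3 uint8, blue, green, red); there is no depth.
- imaging.camera_model(name): a dict with "K" (3x3 intrinsics, pixels), "position" and "rotation" of the camera in the world. Camera axes: x right, y up, looking along -z (the intrinsics and any distortion apply to the point x, -y, -z); pixel columns grow to the right and rows downward; lengths in mm; the calibration is good to about 2 mm. A picture is of the moment at which its call begins: read the wrist's pose just before it. camera_model takes no time and is no camera call; for the wrist camera it gives the pose at the moment of the call.
A pose or a line that the arm cannot do raises bot.IKError and nothing moves.
- bot.sign_off(): hands the job in, once; it reports no verdict.
The state is a dict: "t": time; "qpos": joint angles; "joint_velocities": joint speeds; "effort": joint torques, N m; "tcp_pos": TCP position; "orientation": TCP orientation; "contact_force": force on the tool from outside, world axes, zero at the start; "wrist_torque": the same for the moment, N m; "opening": opening from 0.0 (shut) to 1.0 (fully open).
Only numpy, scipy, OpenCV 4.12 (cv2) and the standard library are available. Lean on these libraries where they do the work, as an engineer would, in place of code of your own. Each camera call takes 0.05 s, during which the arm holds its last target.

## Working session

There is one attempt and no reset: what is moved stays moved. The work goes in short steps, each a Python script; the robot and the scene stay as the last script left them, time stands still between calls to the robot, and variables do not carry over. Pictures are saved under pics/ and viewed, and the job is handed in when it is done.

```bash
ls -la; mkdir -p pics; python3 - <<'E'
from bench import bot, solve_ik, imaging
import cv2
s=bot.get_state(); print(s)
for n in ["scene","top","wrist"]:
    m=imaging.camera_model(n); print(n,m)
    cv2.imwrite(f"pics/{n}0.png",imaging.capture(n))
E
```

```text
total 12
drwxr-xr-x  3 agent agent 4096 Dec  6 21:14 .
drwxr-xr-x 23 root  root  4096 Dec  6 21:14 ..
drwxr-xr-x  2 agent agent 4096 Dec  6 21:14 pics
{'t': 0.0, 'qpos': array([-1.24221678e+00,  3.26953257e-01, -1.93608096e-01,  1.05202418e+00,
       -2.13883417e-05,  1.43658500e+00]), 'joint_velocities': array([-3.05797591e-04,  5.39821857e-04, -8.97344349e-05,  7.06871191e-04,
        1.92673458e-04, -4.31027953e-04]), 'effort': array([ 1.13760445e-03, -4.43405986e+01,  2.62436271e+01,  1.53799594e-02,
        1.51684085e-04,  1.02881637e-05]), 'tcp_pos': array([ 245.34718373, -491.56664768,  230.48756432]), 'orientation': array([-3.13981667e+00, -2.18215891e-04,  4.62790697e-01]), 'contact_force': array([ 0.63878047, -0.52527612,  0.38024648]), 'wrist_torque': array([0.01339809, 0.02892179, 0.00326405]), 'opening': 0.9981720502718825}
scene {'K': array([[476.72716063,   0.        , 314.85567592],
       [  0.        , 476.72716063, 196.80087881],
       [  0.        ,   0.        ,   1.        ]]), 'position': array([1330.80157992, -306.78022882, 1341.62450268]), 'rotation': array([0.61829395, 0.00629864, 1.25195109])}
top {'K': array([[502.39561985,   0.        , 319.97533314],
       [  0.        , 502.39561985, 200.55355398],
       [  0.        ,   0.        ,   1.        ]]), 'position': array([ 171.84704241,  -47.23827908, 1678.89724663]), 'rotation': array([ 0.2104446 ,  0.00419942, -1.54173777])}
wrist {'K': array([[340.94921029,   0.        , 321.49645478],
       [  0.        , 340.94921029, 198.850557  ],
       [  0.        ,   0.        ,   1.        ]]), 'position': array([ 318.61981916, -456.59516562,  373.40302098]), 'rotation': array([-0.32324183,  0.00200561, -1.10768696])}
```

View pics/scene0.png

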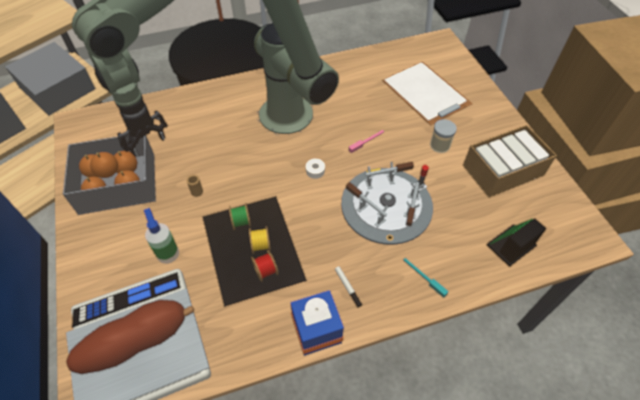

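View pics/top0.png

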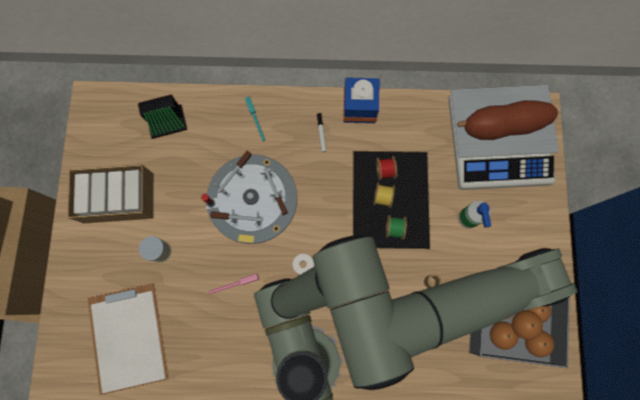

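View pics/wrist0.png

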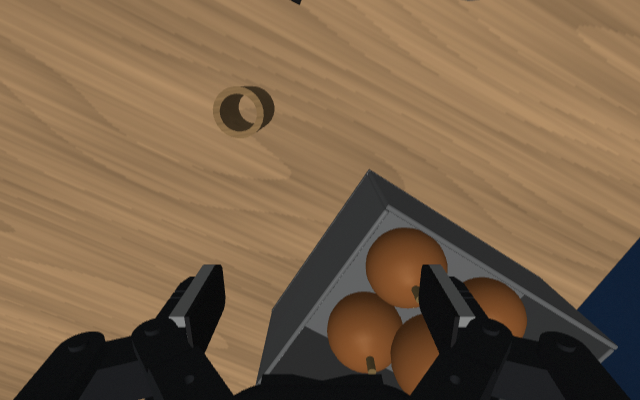

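The scene has three spools on the mat: red (387,168), yellow (385,195) and green (397,228) in the top view. The stand is centred near (251,197), the knob is near (207,199) and the yellow bar near (246,239). I'll start with coarse coordinates from these.

```bash
cat > h.py <<'E'
from bench import bot, solve_ik, imaging
import numpy as np, cv2
from scipy.spatial.transform import Rotation as R
def Rc(m): return R.from_euler('xyz',m['rotation']).as_matrix()
def ray(m,uv,z):
    uv=np.atleast_2d(np.asarray(uv,float)); K=m['K']
    d=np.c_[(uv[:,0]-K[0,2])/K[0,0],-(uv[:,1]-K[1,2])/K[1,1],-np.ones(len(uv))]@Rc(m).T
    p=m['position']; return p+d*((z-p[2])/d[:,2])[:,None]
def proj(m,P):
    q=(np.atleast_2d(P)-m['position'])@Rc(m); K=m['K']
    return np.c_[K[0,0]*q[:,0]/-q[:,2]+K[0,2],K[1,1]*-q[:,1]/-q[:,2]+K[1,2]]
def shot(n,fn=None):
    m=imaging.camera_model(n); im=imaging.capture(n)
    if fn: cv2.imwrite('pics/'+fn+'.png',im)
    return m,im
def mask(im,kind):
    h=cv2.cvtColor(im,cv2.COLOR_BGR2HSV); H,S,V=cv2.split(h)
    r={'green':(H>50)&(H<75)&(S>140)&(V>60),'yellow':(H>20)&(H<33)&(S>150)&(V>110),
       'red':((H<5)|(H>174))&(S>170)&(V>80),
       'steel':(S<40)&(V>120)}[kind]
    return r.astype(np.uint8)*255
def blobs(mk,amin=20):
    n,l,s,c=cv2.connectedComponentsWithStats(mk)
    return sorted([(int(s[i,4]),c[i].round(1),s[i,:4]) for i in range(1,n) if s[i,4]>=amin],key=lambda a:-a[0])
E
python3 - <<'E'
from h import *
m=imaging.camera_model('top'); ms=imaging.camera_model('scene')
im=cv2.imread('pics/top0.png'); ims=cv2.imread('pics/scene0.png')
print(ray(m,[(320,350)],0), proj(ms,[(0,0,0)]),proj(m,[(0,0,0)]))
for k,z in (('green',45),('yellow',45),('red',45)):
    for mm,i in((m,im),(ms,ims)):
        for a,c,s in blobs(mask(i,k),15): print(k,a,c,s,ray(mm,c,z).round(0))
print('stand',ray(m,[(251,197)],16),'bar',ray(m,[(246,239)],16),'knob',ray(m,[(207,199)],120))
E
```

```text
[[ 39.31798523 -44.11634479   0.        ]] [[285.12028671 113.20883759]] [[305.85211793 362.36168715]]
green 152 [396.9 227.1] [391 218  12  19] [[ 438. -286.   45.]]
yellow 96 [383.3 199.8] [377 195  14  10] [[ 529. -241.   45.]]
yellow 92 [385.  189.8] [379 186  13   9] [[ 563. -246.   45.]]
yellow 312 [258.9 238.9] [251 229  17  21] [[ 551. -243.   45.]]
red 222 [387.3 167.7] [380 159  15  19] [[ 640. -254.   45.]]
red 32 [204.8 197.3] [202 194   7   8] [[521. 354.  45.]]
red 284 [265.1 264.7] [255 254  20  23] [[ 644. -248.   45.]]
red 36 [424.4 169.6] [422 166   6   9] [[463. 372.  45.]]
stand [[532.43628461 204.27775402  16.        ]] bar [[388.81425161 212.66667102  16.        ]] knob [[499.44750623 328.03775117 120.        ]]
```

```bash
python3 - <<'E'
from h import *
for yaw in (0,np.pi/2,-np.pi/2):
    for p in ((440,200,400),(500,-150,350),(460,290,69)):
        print(yaw,p,solve_ik(p,[np.pi,0,yaw]))
bot.move_ptp([430,200,380],[np.pi,0,0])
shot('wrist','w1'); print(bot.get_state()['t'], imaging.camera_model('wrist'))
shot('top','t1')
bot.move_ptp([430,-250,350],[np.pi,0,0])
shot('wrist','w2'); print(bot.get_state()['t'])
E
```

```text
0 (440, 200, 400) [ 0.27375325  0.14359511 -0.00497209  1.42222912  0.         -2.86783941]
0 (500, -150, 350) [-0.43292018  0.2233659  -0.03047483  1.31695559  0.          2.70867248]
0 (460, 290, 69) [ 0.42673315  0.47844728 -0.42151573  0.67083332  0.         -2.71485951]
1.5707963267948966 (440, 200, 400) [ 0.27375325  0.14359511 -0.00497209  1.42222912  0.          1.84454957]
1.5707963267948966 (500, -150, 350) [-0.43292018  0.2233659  -0.03047483  1.31695559  0.          1.13787615]
1.5707963267948966 (460, 290, 69) [ 0.42673315  0.47844728 -0.42151573  0.67083332  0.          1.99752947]
-1.5707963267948966 (440, 200, 400) [ 0.27375325  0.14359511 -0.00497209  1.42222912  0.         -1.29704308]
-1.5707963267948966 (500, -150, 350) [-0.43292018  0.2233659  -0.03047483  1.31695559  0.         -2.0037165 ]
-1.5707963267948966 (460, 290, 69) [ 0.42673315  0.47844728 -0.42151573  0.67083332  0.         -1.14406318]
3.7667 {'K': array([[340.94921029,   0.        , 321.49645478],
       [  0.        , 340.94921029, 198.850557  ],
       [  0.        ,   0.        ,   1.        ]]), 'position': array([511.87247185, 198.59597106, 522.69679151]), 'rotation': array([-3.23694059e-01, -1.26653316e-04, -1.57109887e+00])}
8.2583
```

View pics/w1.png

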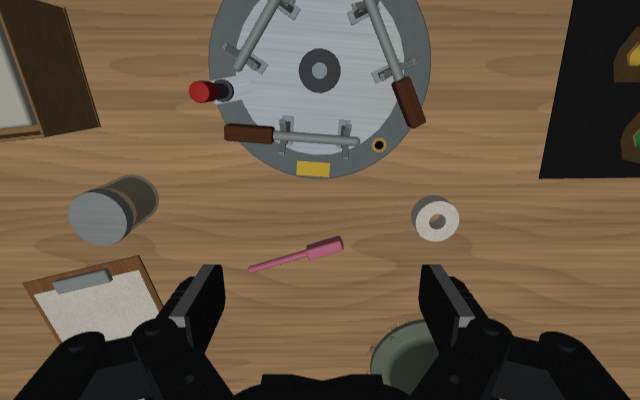

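View pics/w2.png

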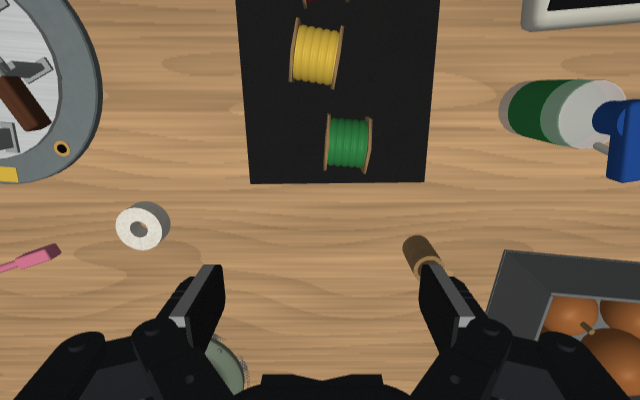

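```bash
python3 - <<'E'
from h import *
bot.move_ptp([560,-250,300],[np.pi,0,0])
shot('wrist','w3');np.save('m3.npy',imaging.camera_model('wrist'),allow_pickle=True)
bot.move_ptp([600,205,330],[np.pi,0,0])
bot.dwell(0.2)
shot('wrist','w4');np.save('m4.npy',imaging.camera_model('wrist'),allow_pickle=True);print(bot.get_state()['t'])
print(ray(imaging.camera_model('wrist'),[(320,200)],0))
E
```

```text
13.725
[[521.42365406 205.95120585   0.        ]]
```

View pics/w3.png

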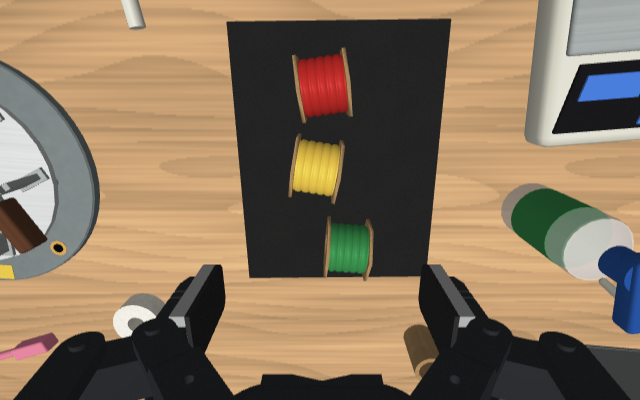

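View pics/w4.png

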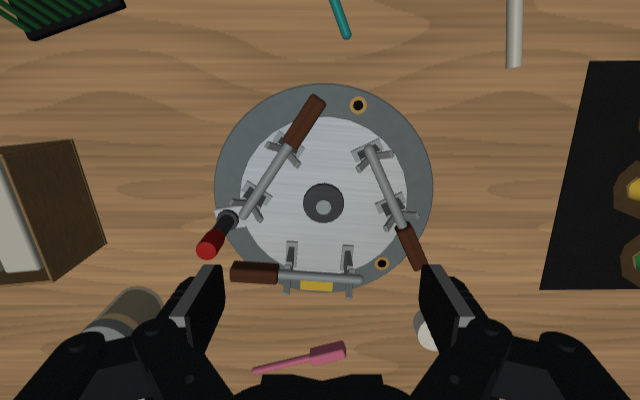

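```bash
python3 - <<'E'
from h import *
im=cv2.imread('pics/w4.png'); m=np.load('m4.npy',allow_pickle=True).item()
h=cv2.cvtColor(im,cv2.COLOR_BGR2HSV); H,S,V=cv2.split(h)
br=((H>12)&(H<30)&(S>110)&(V>90)).astype(np.uint8)*255
br[:80]=0
br[300:]=0
for c in cv2.findContours(br,cv2.RETR_EXTERNAL,cv2.CHAIN_APPROX_NONE)[0]:
    if cv2.contourArea(c)>60 and 210<c[:,0,0].mean()<435:
        (cx,cy),r=cv2.minEnclosingCircle(c); x,y,w,hh=cv2.boundingRect(c); mm=cv2.moments(c)
        print('brass',cx,cy,r,(x,y,w,hh),ray(m,[(cx,cy),(mm['m10']/mm['m00'],mm['m01']/mm['m00'])],16).round(1))
# plate: darker grey low-sat
pl=((S<60)).astype(np.uint8)*255
pl[:, :200]=0; pl[:,440:]=0; pl[:80]=0; pl[300:]=0
for c in cv2.findContours(pl,cv2.RETR_EXTERNAL,cv2.CHAIN_APPROX_NONE)[0]:
    if cv2.contourArea(c)>5000:
        P=ray(m,c[:,0],16)[:,:2]
        from scipy.optimize import least_squares
        f=lambda q:np.hypot(P[:,0]-q[0],P[:,1]-q[1])-q[2]
        s=least_squares(f,[532,204,155],loss='soft_l1',f_scale=1.5); print('circle',s.x, np.median(abs(f(s.x))))
print('hub',ray(m,[(323,203)],45), 'knob top',ray(m,[(207,251)],128))
r=mask(im,'red')
for a,c,s in blobs(r): print('red',a,c,s,ray(m,c,128).round(1))
E
```

```text
brass 392.5 298.5 20.506195068359375 (372, 294, 42, 6) [[363.9  92.5  16. ]
 [366.6  96.4  16. ]]
brass 315.890625 285.0 16.38643455505371 (300, 280, 33, 12) [[388.3 212.4  16. ]
 [387.2 212.3  16. ]]
brass 250.36729431152344 284.8443908691406 26.646188735961914 (224, 279, 54, 21) [[388.5 313.5  16. ]
 [380.3 322.4  16. ]]
brass 370.0 284.5 19.474441528320312 (353, 275, 37, 25) [[389.2 128.9  16. ]
 [382.  128.9  16. ]]
brass 381.3387145996094 263.0806579589844 6.978775978088379 (375, 257, 14, 13) [[426.4 113.5  16. ]
 [426.6 113.3  16. ]]
brass 357.75 104.75 8.55141544342041 (350, 97, 17, 17) [[656.9 156.9  16. ]
 [656.8 156.8  16. ]]
brass 231.72000122070312 99.62000274658203 11.580375671386719 (221, 92, 23, 18) [[663.3 319.4  16. ]
 [663.  321.8  16. ]]
brass 251.0 86.0 40.44759750366211 (211, 80, 81, 22) [[679.9 293.5  16. ]
 [679.1 299.2  16. ]]
circle [530.66577932 201.94441294 152.97724902] 0.8295977454746577
hub [[532.47487442 201.7659872   45.        ]] knob top [[504.25979518 332.48722913 128.        ]]
red 290 [205.5 250.4] [196 242  20  18] [[505.  334.1 128. ]]
```

```bash
python3 - <<'E'
from h import *
im=cv2.imread('pics/w4.png'); m=np.load('m4.npy',allow_pickle=True).item()
cv2.imwrite('pics/c4.png',cv2.resize(im[225:310,180:440],None,fx=3,fy=3,interpolation=cv2.INTER_CUBIC))
im=cv2.imread('pics/w3.png')
cv2.imwrite('pics/c3.png',cv2.resize(im[20:290,230:450],None,fx=2.2,fy=2.2,interpolation=cv2.INTER_CUBIC))
E
```

```text
(no output)
```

View pics/c4.png

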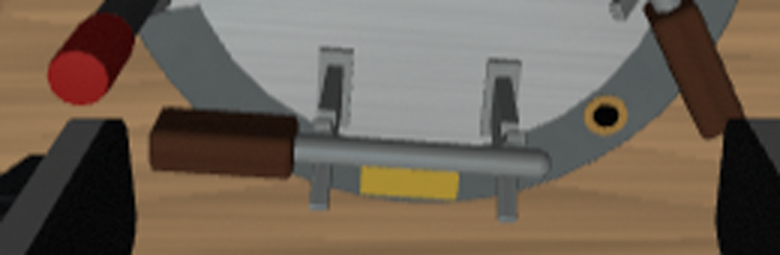

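View pics/c3.png

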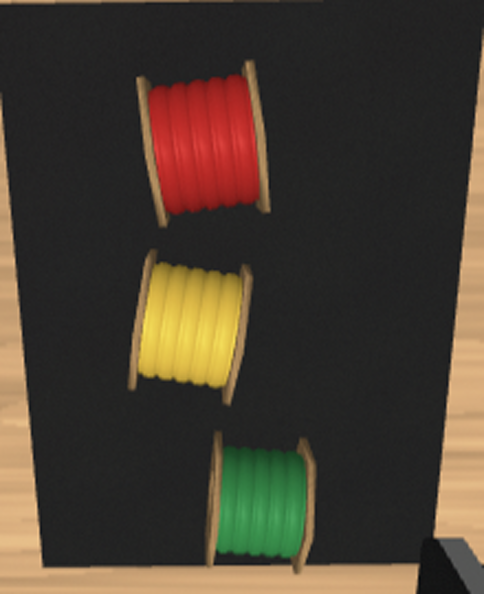

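```bash
cat >> h.py <<'E'
def spool(m,im,k,zc=38):
    mk=cv2.morphologyEx(mask(im,k),cv2.MORPH_CLOSE,np.ones((9,9),np.uint8))
    b=None
    n,l,s,c=cv2.connectedComponentsWithStats(mk)
    for i in range(1,n):
        if s[i,4]<200: continue
        p=ray(m,c[i],zc)[0]
        if not(-420<p[1]<-80 and 300<p[0]<780): continue
        if b is None or s[i,4]>s[b,4]: b=i
    if b is None: return None
    ys,xs=np.nonzero(l==b)
    # world frame coordinates on plane zc; columns in world y
    P=ray(m,np.c_[xs,ys],zc)[:,:2]
    th=np.pi/2
    for _ in range(4):
        a=np.array([np.cos(th),np.sin(th)]); nn=np.array([-a[1],a[0]])
        u=P@a; v=P@nn; lo,hi=np.percentile(u,[1,99]); bins=np.linspace(lo+4,hi-4,15)
        mu=[];mv=[]
        for i in range(14):
            s_=(u>=bins[i])&(u<bins[i+1])
            if s_.sum()>5: mu.append((bins[i]+bins[i+1])/2); mv.append((v[s_].min()+v[s_].max())/2)
        q=np.polyfit(mu,mv,1); uc=(lo+hi)/2; cpt=a*uc+nn*np.polyval(q,uc); th+=np.arctan(q[0])
    return cpt,th,hi-lo,len(P)
E
python3 - <<'E'
from h import *
m=np.load('m4.npy',allow_pickle=True).item()
p=ray(m,[(180+298/3,225+152/3),(180+548/3,225+162/3)],88);print(p, p[0]-p[1], np.degrees(np.arctan2(*(p[0]-p[1])[1::-1])))
m=np.load('m3.npy',allow_pickle=True).item(); im=cv2.imread('pics/w3.png')
for k in('red','yellow','green'):
    r=spool(m,im,k); print(k,r[0].round(1),np.degrees(r[1]).round(1),r[2:])
E
```

```text
[[448.37375915 258.03950756  88.        ]
 [443.47894536 150.54513324  88.        ]] [  4.89481379 107.49437432   0.        ] 87.39280705179323
red [ 639.7 -252.4] 97.8 (np.float64(50.29483903546128), 2649)
yellow [ 544.5 -244.5] 81.1 (np.float64(50.50313567463246), 2165)
green [ 436.1 -287.3] 83.9 (np.float64(49.61354147472474), 1759)
```

```bash
python3 - <<'E'
from h import *
bot.move_ptp([451,288,170],[np.pi,0,np.radians(-93.5)])
bot.dwell(0.2)
shot('wrist','w5');np.save('m5.npy',imaging.camera_model('wrist'),allow_pickle=True);print(bot.get_state()['t'],bot.get_state()['tcp_pos'])
E
```

```text
15.6 [451.37422096 287.94258924 170.15504064]
```

View pics/w5.png

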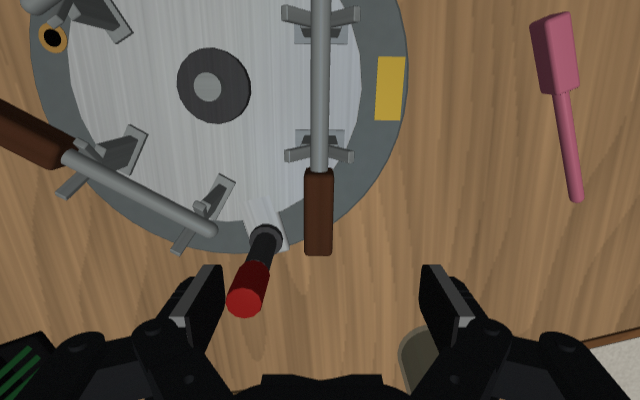

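```bash
python3 - <<'E'
from h import *
m=np.load('m5.npy',allow_pickle=True).item(); im=cv2.imread('pics/w5.png')
h=cv2.cvtColor(im,cv2.COLOR_BGR2HSV); H,S,V=cv2.split(h)
g=cv2.cvtColor(im,cv2.COLOR_BGR2GRAY).astype(float)
for r in (50,70,90,110,130,140): print(r,[int(x) for x in g[r,300:342]])
hb=((V<100)&(S>90)&((H<15)|(H>170))).astype(np.uint8)*255
for a,c,s in blobs(hb,200): print(a,c,s)
for r in (175,190,210,230,245):
    xs=np.nonzero(hb[r,295:345])[0]+295; print(r,xs.min(),xs.max())
b=((H>20)&(H<32)&(S>150)&(V>120)).astype(np.uint8)*255
for a,c,s in blobs(b,200): print('bar',a,c,ray(m,c,16))
E
```

```text
50 [154, 154, 158, 162, 157, 156, 156, 157, 156, 158, 129, 72, 86, 94, 101, 107, 112, 115, 119, 123, 128, 127, 124, 117, 112, 110, 106, 100, 94, 83, 105, 158, 158, 157, 157, 158, 158, 156, 158, 159, 160, 159]
70 [154, 155, 156, 160, 158, 155, 156, 157, 157, 157, 101, 74, 87, 95, 102, 108, 112, 116, 119, 124, 128, 129, 124, 115, 111, 110, 104, 98, 89, 80, 156, 156, 156, 155, 156, 158, 157, 157, 157, 158, 159, 158]
90 [153, 154, 156, 158, 157, 156, 157, 156, 156, 157, 102, 76, 86, 97, 104, 109, 112, 117, 120, 126, 128, 128, 122, 114, 111, 108, 103, 95, 85, 104, 157, 155, 155, 154, 156, 157, 157, 156, 157, 158, 157, 157]
110 [154, 156, 155, 158, 156, 156, 157, 156, 156, 156, 105, 77, 89, 98, 105, 110, 113, 118, 122, 127, 129, 128, 120, 113, 111, 106, 101, 93, 81, 125, 156, 154, 153, 155, 158, 158, 158, 156, 157, 156, 157, 156]
130 [109, 108, 108, 109, 109, 109, 110, 109, 114, 114, 84, 78, 90, 99, 105, 110, 115, 118, 122, 128, 129, 127, 118, 112, 109, 105, 98, 89, 80, 118, 117, 118, 118, 118, 118, 118, 105, 106, 105, 106, 105, 105]
140 [128, 129, 87, 53, 52, 53, 52, 52, 52, 53, 55, 80, 90, 99, 107, 110, 115, 119, 123, 128, 128, 126, 116, 112, 109, 103, 96, 87, 61, 54, 54, 54, 53, 54, 54, 54, 61, 128, 128, 127, 127, 127]
2999 [ 32.  137.3] [ 0 99 78 71]
2447 [318.1 212.7] [304 168  30  88]
1573 [546.9  75.7] [529  12  44 190]
1004 [251.5 277.7] [227 260  43  43]
401 [607.2 338.4] [581 328  59  21]
175 305 333
190 304 333
210 304 332
230 304 332
245 304 332
bar 1651 [389.1  87.6] [[390.5898252 211.0122277  16.       ]]
```

```bash
python3 - <<'E'
from h import *
m=np.load('m5.npy',allow_pickle=True).item()
p=ray(m,[(320.5,50),(319.6,130)],88)
print(p, np.degrees(np.arctan2(*(p[1]-p[0])[1::-1])))
q=ray(m,[(319,175),(318.3,245)],100);print(q,np.degrees(np.arctan2(*(q[1]-q[0])[1::-1])))
print('hub',ray(m,[(213,86)],36),'junction',ray(m,[(319.3,170)],92),ray(m,[(319,168)],100),'end',ray(m,[(319,255)],100))
E
```

```text
[[445.77230137 185.38618453  88.        ]
 [449.32570347 233.22802488  88.        ]] 85.75221624143111
[[451.35686524 260.26924165 100.        ]
 [454.98584348 309.88482512 100.        ]] 85.8167267873654
hub [[529.89917686 201.18708337  36.        ]] junction [[451.12169553 258.92380694  92.        ]] [[451.06521521 255.6684404  100.        ]] end [[454.99082001 317.59515173 100.        ]]
```

```bash
cat >> h.py <<'E'
C=np.array([530.,201.5]); SY=np.radians(-4.2)
def st(x,y): # stand frame -> world
    return C+np.array([[np.cos(SY),-np.sin(SY)],[np.sin(SY),np.cos(SY)]])@np.array([x,y])
def rep(t=''):
    s=bot.get_state(); print(t,'t %.1f'%s['t'],'tcp',s['tcp_pos'].round(1),'F',s['contact_force'].round(1),'M',s['wrist_torque'].round(2),'op %.3f'%s['opening'])
E
python3 - <<'E'
from h import *
print(st(-82,0),st(-82,82),st(-35,130.4))
y=np.radians(-94.2)
bot.grip(0.6,80)
bot.movel([453.5,288,110],[np.pi,0,y],max_speed=150)
print(bot.movel([453.5,288,69],max_speed=60,threshold=8)); rep()
bot.grip(0.0,80); rep('grip')
bot.movel([453.5,288,150],max_speed=80); rep('lift')
shot('wrist','w6')
E
```

```text
[448.22021287 207.50553216] [454.22574503 289.2853193 ] [504.6442542  334.11314473]
False
 t 17.4 tcp [453.7 288.1  69.1] F [-0.3 -0.6  0.7] M [ 0.07 -0.02  0.  ] op 0.603
grip t 17.8 tcp [453.8 288.1  69.5] F [-0.7 -0.7  3.4] M [-0.16  0.05 -0.07] op 0.219
lift t 19.0 tcp [453.1 287.8 149.4] F [ 0.7  0.2 -1.4] M [ 0.09 -0.02 -0.01] op 0.224
```

View pics/w6.png

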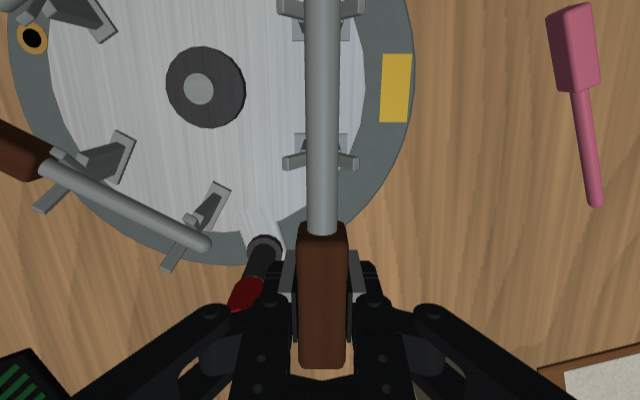

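```bash
cat >> h.py <<'E'
def pose_for(c,th,d):  # TCP xy, yaw for spindle origin at c + d*axis
    a=np.array([np.cos(th),np.sin(th)]); return np.asarray(c)+a*(82+d), th-np.pi
E
python3 - <<'E'
from h import *
bot.movel([453.5,288,200],max_speed=150)
c,th=np.array([639.7,-252.4]),np.radians(97.8)
p,y=pose_for(c,th,101)
bot.move_ptp([*p,150],[np.pi,0,y]); bot.dwell(0.2); rep()
m,im=shot('wrist','w7')
r=spool(m,im,'red'); print(r[0],np.degrees(r[1]),r[2:])
m,im=shot('top','t7')
for k in('red','yellow','green'):
    for a,cc,s in blobs(mask(im,k),30): print(k,a,cc,ray(m,cc,45).round(0))
E
```

```text
t 21.2 tcp [614.9 -69.9 150.3] F [ 0.4  0.9 -2.1] M [ 0.04 -0.05  0.05] op 0.218Traceback (most recent call last):
  File "<stdin>", line 7, in <module>
TypeError: 'NoneType' object is not subscriptable
```

View pics/w7.png

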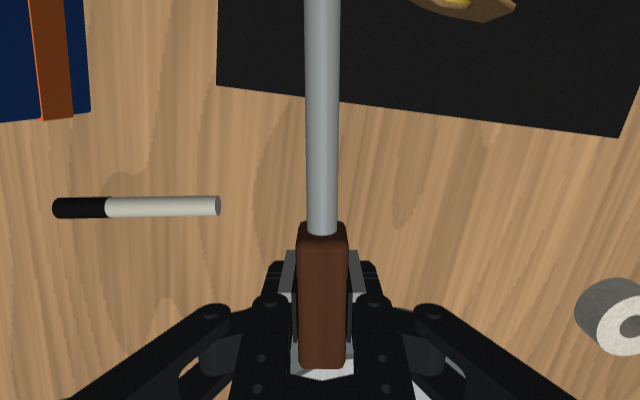

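```bash
python3 - <<'E'
from h import *
m=imaging.camera_model('wrist'); print('marker',ray(m,[(55,208),(218,206)],8))
m,im=shot('top','t7')
for k in('red','yellow','green'):
    for a,cc,s in blobs(mask(im,k),30): print(k,a,cc,ray(m,cc,45).round(0))
c,th=np.array([639.7,-252.4]),np.radians(97.8)
p,y=pose_for(c,th,20)
bot.movel([*p,230],[np.pi,0,y],max_speed=200); bot.dwell(0.2); rep()
m,im=shot('wrist','w8')
for k in('red','yellow','green'):
    r=spool(m,im,k)
    if r: print(k,r[0],np.degrees(r[1]),r[2:])
E
```

```text
marker [[846.50491187 -16.5433973    8.        ]
 [703.07988784 -38.32859004   8.        ]]
red 220 [387.2 167.6] [[ 640. -253.   45.]]
red 31 [204.9 197.3] [[521. 354.  45.]]
yellow 101 [383.3 199.8] [[ 529. -241.   45.]]
yellow 92 [385.  189.8] [[ 563. -246.   45.]]
green 75 [395.7 232.3] [[ 421. -282.   45.]]
green 73 [396.8 221.6] [[ 457. -285.   45.]]
 t 22.2 tcp [ 625.2 -150.1  228.8] F [-0.1  0.4 -1.4] M [ 0.09 -0.02  0.01] op 0.222
red [ 662.71079327 -249.94623058] 98.12379676201151 (np.float64(50.46053495317898), 1076)
yellow [ 544.1989967  -245.75638352] 80.61942705484762 (np.float64(51.352329579065724), 4042)
green [ 435.02113548 -288.79346501] 79.15927826607785 (np.float64(53.44210653773948), 4635)
```

View pics/w8.png

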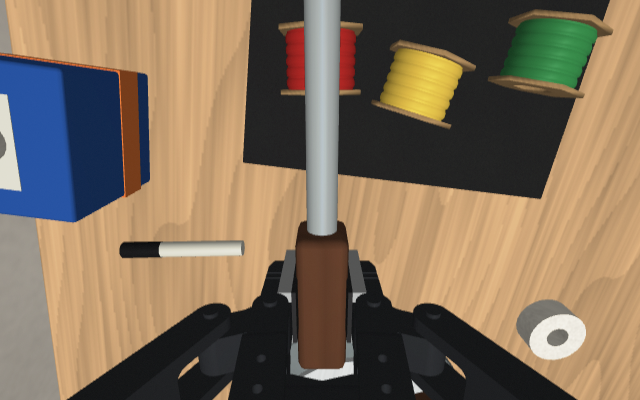

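```bash
python3 - <<'E'
from h import *
c,th=np.array([639.7,-252.4]),np.radians(97.9)
p,y=pose_for(c,th,98)
bot.movel([*p,120],[np.pi,0,y],max_speed=200)
bot.movel([*p,20],max_speed=120,threshold=8); bot.dwell(0.2); rep('low')
shot('wrist','w9')
shot('scene','s9')
E
```

```text
low t 24.2 tcp [615.7 -74.3  20.9] F [ 0.6  1.1 -1.1] M [ 0.07 -0.05 -0.03] op 0.218
```

View pics/w9.png

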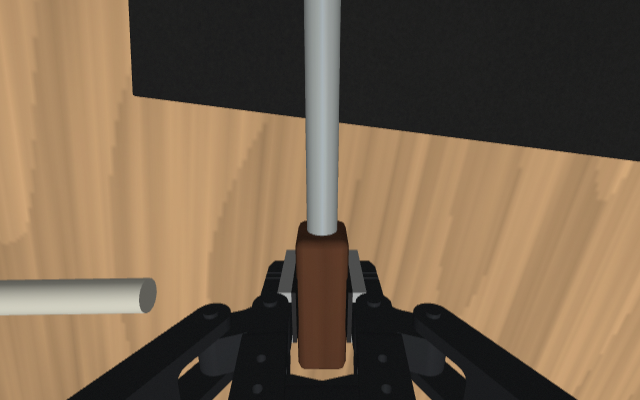

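View pics/s9.png

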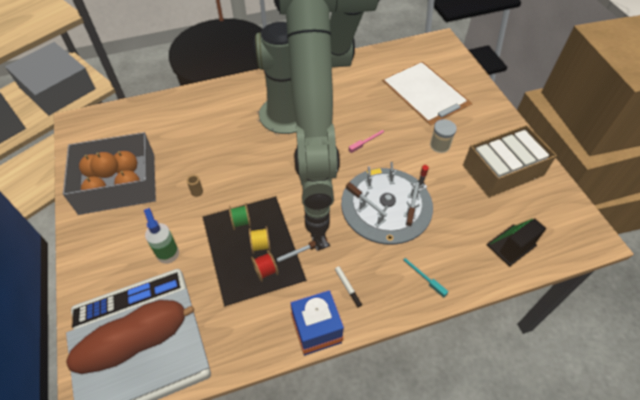

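```bash
python3 - <<'E'
from h import *
c,th=np.array([639.7,-252.4]),np.radians(97.9)
p,y=pose_for(c,th,0)
hit=bot.movel([*p,19.5],[np.pi,0,y],max_speed=70,threshold=4); print(hit); rep()
bot.dwell(0.1); shot('wrist','w10')
E
```

```text
False
 t 25.9 tcp [ 628.4 -170.6   19.5] F [-0.3 -0.5 -0.9] M [ 0.05  0.01 -0.05] op 0.222
```

View pics/w10.png

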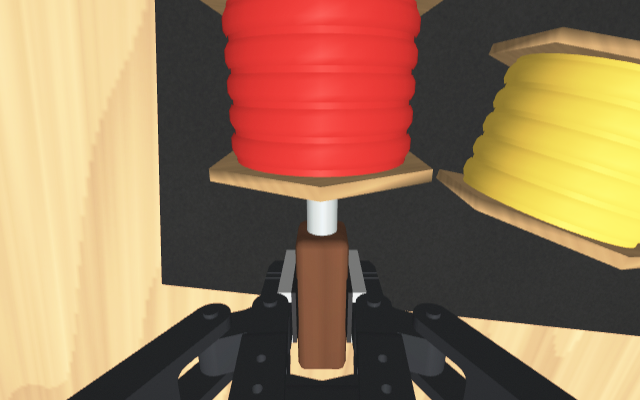

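```bash
python3 - <<'E'
from h import *
s=bot.get_state()['tcp_pos']
bot.movel([s[0],s[1],45],max_speed=40); rep()
bot.movel([s[0],s[1],160],max_speed=100); bot.dwell(0.3);rep()
shot('wrist','w11'); shot('scene','s11')
E
```

```text
t 26.8 tcp [ 628.2 -170.7   44.9] F [-0.2 -0.2 -2.1] M [ 0.17  0.02 -0.04] op 0.222
 t 28.4 tcp [ 628.2 -170.7  159.6] F [-0.2  0.6 -3. ] M [0.15 0.04 0.03] op 0.217
```

View pics/w11.png

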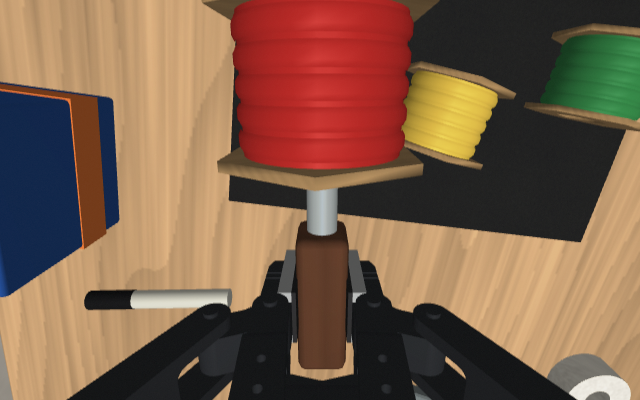

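View pics/s11.png

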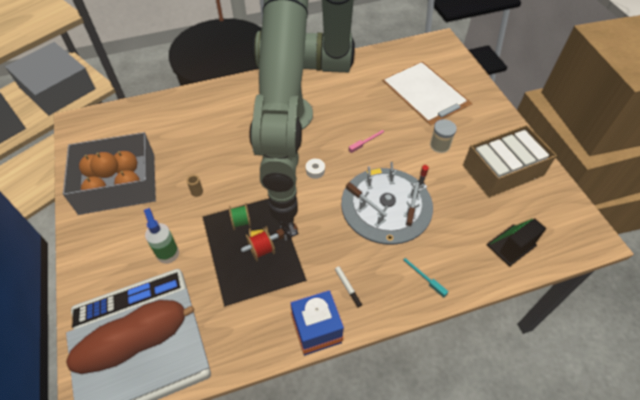

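```bash
python3 - <<'E'
from h import *
y=np.radians(-94.2)
s=bot.get_state()['tcp_pos']
bot.movel([s[0],s[1],200],max_speed=100)
p=st(-82,82); 
bot.movel([*p,200],[np.pi,0,y],max_speed=160); bot.dwell(0.3); rep()
shot('wrist','w12')
E
```

```text
t 32.6 tcp [454.3 289.2 200. ] F [ 0.4 -0.1 -2.5] M [ 0.18 -0.01 -0.05] op 0.221
```

View pics/w12.png

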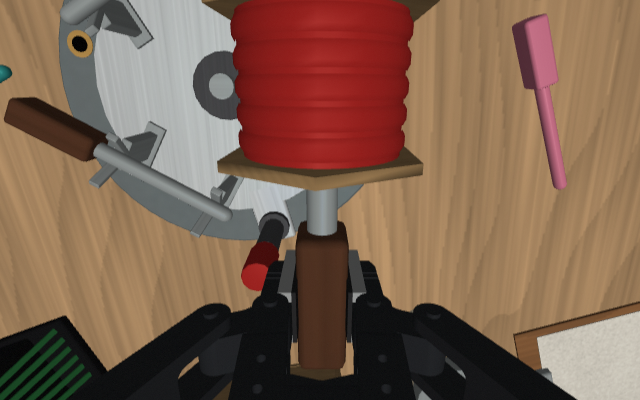

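```bash
python3 - <<'E'
from h import *
m=imaging.camera_model('wrist')
p=ray(m,[(221,174),(421,172)],209).mean(0)[:2]; f=st(-82,0)
a=np.array([np.cos(SY+np.pi/2),np.sin(SY+np.pi/2)]); print(p,(p-f)@a,'expect 28')
j=ray(m,[(321,233)],221).mean(0)[:2]; print((j-f)@a,'expect 52')
E
```

```text
[451.06303598 240.42074387] 33.035020392168185 expect 28
54.05546374812271 expect 52
```

```bash
python3 - <<'E'
from h import *
p=st(-82,79.5)
bot.movel([*p,110],max_speed=100)
print(bot.movel([*p,69],max_speed=40,threshold=5)); rep('down'); bot.dwell(0.2)
shot('wrist','w13');shot('scene','s13')
E
```

```text
True
down t 34.7 tcp [453.8 286.6  69.3] F [-1.  -0.2  4.4] M [-0.14  0.05 -0.03] op 0.221
```

View pics/w13.png

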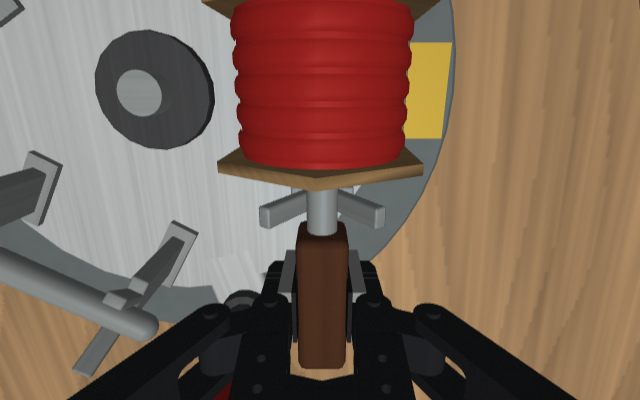

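```bash
python3 - <<'E'
from h import *
bot.grip(0.5); bot.dwell(0.1)
p=bot.get_state()['tcp_pos']
bot.movel([p[0],p[1],190],max_speed=150); rep()
bot.dwell(.2)
m,im=shot('wrist','w14');shot('scene','s14')
E
```

```text
t 36.4 tcp [451.9 285.8 189.1] F [-0.2  0.   0.3] M [ 0.01 -0.05  0.02] op 0.501
```

View pics/w14.png

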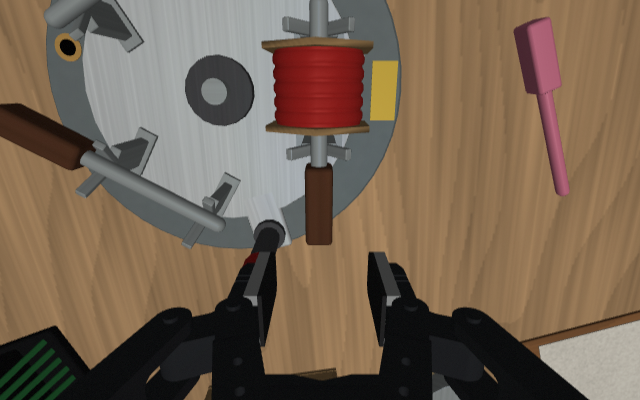

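View pics/s14.png

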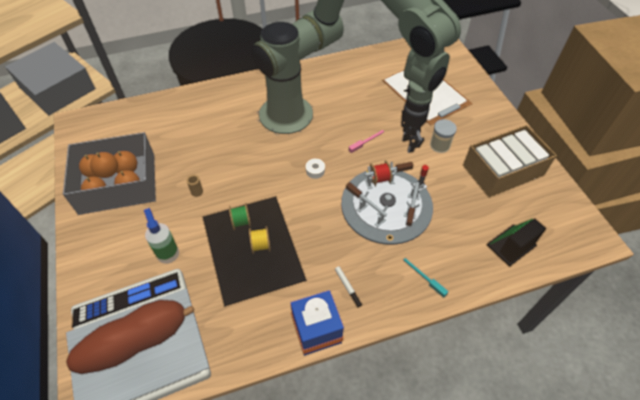

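```bash
python3 - <<'E'
from h import *
k=st(135*np.cos(np.radians(105)),135*np.sin(np.radians(105))); yaw=np.radians(163.8)
bot.move_ptp([*k,215],[np.pi,0,yaw]); rep()
print(bot.get_state()['qpos'].round(2))
bot.movel([*k,150],max_speed=150); bot.dwell(.2)
shot('wrist','w15')
E
```

```text
t 38.3 tcp [504.6 334.  214.9] F [ 0.  -0.7  0.4] M [-0.05  0.07  0.01] op 0.495
[ 0.46  0.44 -0.07  1.07  0.    0.75]
```

View pics/w15.png

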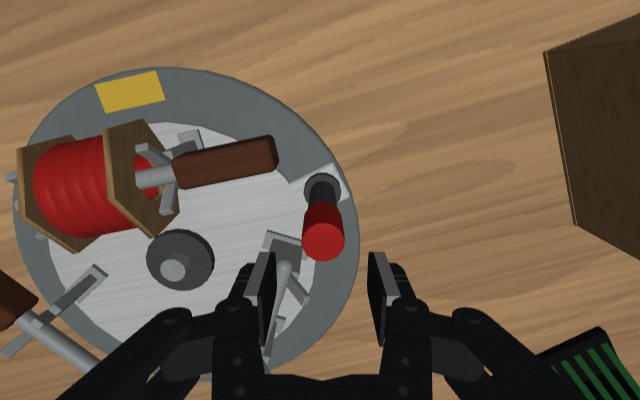

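```bash
python3 - <<'E'
from h import *
k=st(135*np.cos(np.radians(105)),135*np.sin(np.radians(105)))
print(bot.movel([*k,97],max_speed=80,threshold=6)); rep()
bot.grip(0.0,70); rep('grip'); bot.dwell(.1)
shot('wrist','w16')
bot.movel([*k,112.5],max_speed=30); rep('lifted')
E
```

```text
False
 t 40.0 tcp [505.  334.3  97.3] F [0.2 0.1 0.2] M [-0.01 -0.01  0.04] op 0.500
grip t 40.3 tcp [505.4 335.   98. ] F [0.7 3.  3.6] M [ 0.47  0.06 -0.01] op 0.258
lifted t 41.1 tcp [503.  334.4 110.7] F [-0.6  5.5 -9.1] M [ 1.27 -0.17  0.03] op 0.261
```

View pics/w16.png

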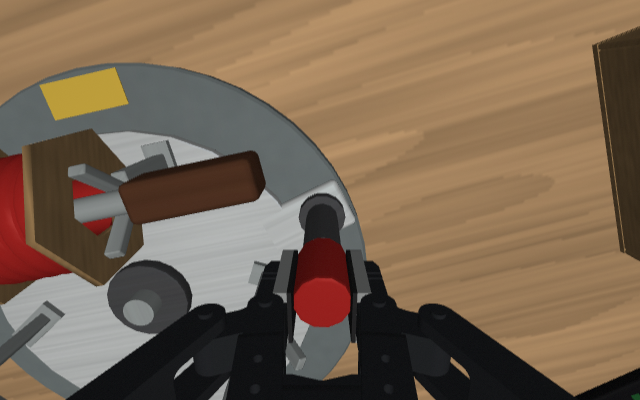

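```bash
cat >> h.py <<'E'
def kn(a,off=(0,0)): return st(135*np.cos(np.radians(a)),135*np.sin(np.radians(a)))+np.array(off)
E
python3 - <<'E'
from h import *
off=(0,1.2)
bot.movel([*kn(105,off),114.5],max_speed=30); rep()
for i in range(1,9):
    a=105+15*i
    bot.movel([*kn(a,off),114.5],[np.pi,0,np.radians(163.8+15*i)],max_speed=100)
    if i in(1,2,4,6,8): rep(a)
shot('wrist','w17'); shot('scene','s17')
E
```

```text
t 41.3 tcp [503.1 334.6 113.1] F [-0.9  2.8 -8.8] M [ 0.63  0.17 -0.03] op 0.259
120 t 41.8 tcp [471.  323.7 114.2] F [-0.7  1.9 -9.4] M [0.14 0.26 0.04] op 0.264
135 t 42.3 tcp [442.4 305.  114.6] F [-1.7  0.8 -8.9] M [0.17 0.32 0.09] op 0.262
165 t 43.3 tcp [403.  247.5 114.6] F [-2.2  0.1 -9.2] M [0.03 0.54 0.03] op 0.262
195 t 44.3 tcp [397.6 177.7 114.5] F [-2.  -1.5 -9.2] M [-0.25  0.53  0.01] op 0.261
225 t 45.3 tcp [427.9 114.9 114.5] F [-1.1 -3.3 -9.3] M [-0.47  0.33 -0.01] op 0.263
```

View pics/w17.png

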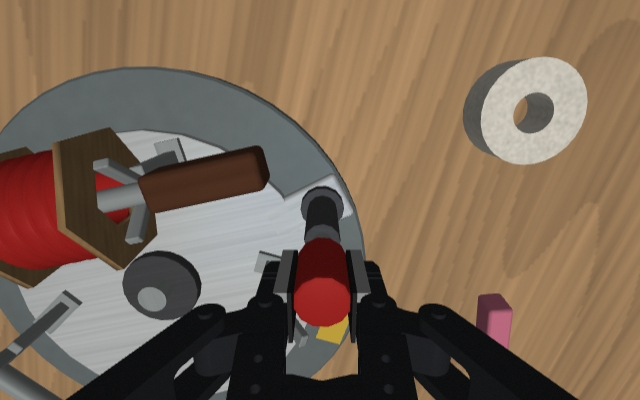

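View pics/s17.png

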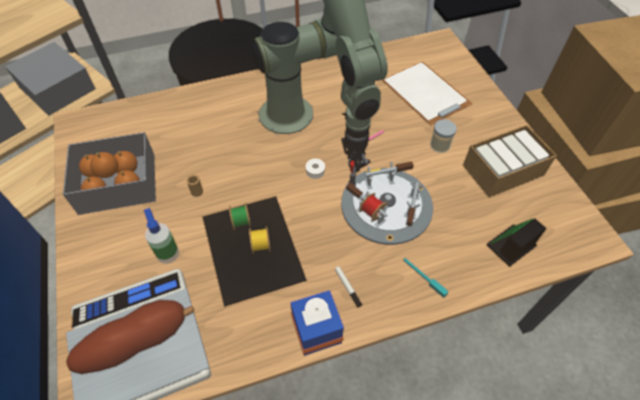

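```bash
python3 - <<'E'
from h import *
k=kn(225,(0,0.6))
print(bot.movel([*k,98],max_speed=25,threshold=12)); rep()
bot.dwell(.2); rep()
shot('wrist','w18')
E
```

```text
False
 t 46.2 tcp [428.2 114.2  98.1] F [-1.   2.1 -6.5] M [0.44 0.23 0.01] op 0.260
 t 46.4 tcp [428.1 114.2  98.1] F [-0.4  2.4 -7.4] M [0.57 0.07 0.01] op 0.256
```

View pics/w18.png

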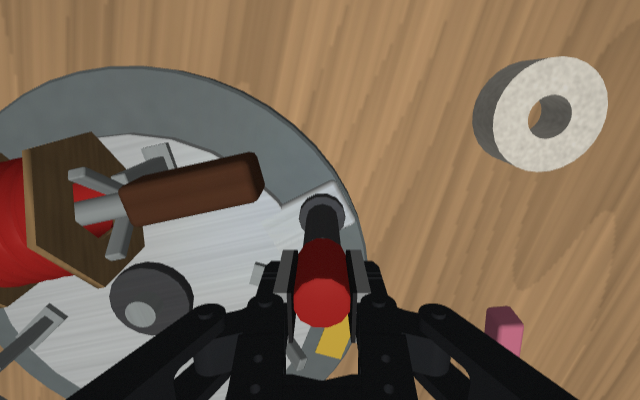

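```bash
python3 - <<'E'
from h import *
bot.grip(0.5); bot.dwell(.2); rep()
k=kn(225); bot.movel([*k,160],max_speed=120)
bot.movel([*k,215],max_speed=200)
s=pose=None
bot.move_ptp([*st(-82,82),180],[np.pi,0,np.radians(-94.2)]); bot.dwell(.2); rep()
m,im=shot('wrist','w19'); np.save('m19.npy',m,allow_pickle=True); shot('scene','s19')
m,im=shot('top','t19')
for k in('red','yellow','green'):
    for a,cc,s in blobs(mask(im,k),30): print(k,a,cc,ray(m,cc,45).round(0))
E
```

```text
t 47.0 tcp [428.  113.8  98.2] F [ 0.3 -0.2 -0.4] M [-0.03 -0.   -0.1 ] op 0.501
 t 49.1 tcp [454.5 288.  180.3] F [-0.8  0.6  0.3] M [-0.01 -0.09 -0.04] op 0.496
red 208 [270.3 180.2] [[586. 138.  45.]]
yellow 102 [383.3 199.7] [[ 529. -241.   45.]]
yellow 94 [385.1 189.9] [[ 563. -247.   45.]]
green 75 [396.2 232.1] [[ 422. -283.   45.]]
green 71 [396.8 221.6] [[ 457. -285.   45.]]
```

View pics/w19.png

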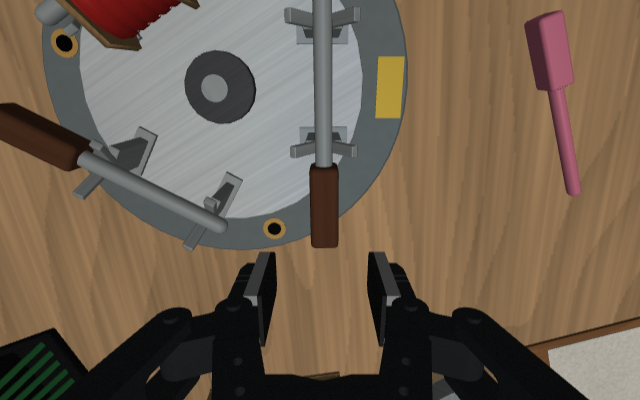

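View pics/t19.png

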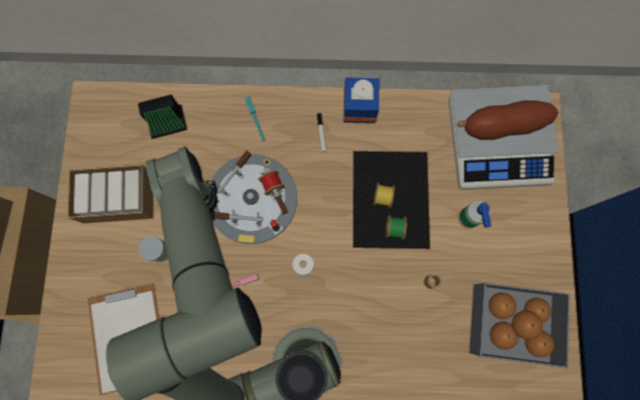

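```bash
python3 - <<'E'
from h import *
m=np.load('m19.npy',allow_pickle=True).item(); im=cv2.imread('pics/w19.png')
g=cv2.cvtColor(im,cv2.COLOR_BGR2GRAY).astype(float)
h=cv2.cvtColor(im,cv2.COLOR_BGR2HSV)
P=[]
for r in (60,110):
    row=g[r,305:345]; e=np.nonzero(row<140)[0]+305; P.append(((e.min()+e.max())/2,r)); print(r,e.min(),e.max())
p=ray(m,P,88); print(p,np.degrees(np.arctan2(*(p[1]-p[0])[1::-1])))
f=st(-82,0);a=np.array([-np.sin(SY),np.cos(SY)])
for q in ray(m,[(323,166),(324,247)],98)[:,:2]: print(q,(q-f)@a)
ms,ims=shot('scene')
for a_,c,s in blobs(mask(ims,'red'),10): print(a_,c,s)
print('knob top home',proj(ms,[*kn(225),128]),'10up',proj(ms,[*kn(225),138]))
cv2.imwrite('pics/c20.png',cv2.resize(ims[150:250,320:450],None,fx=5,fy=5,interpolation=cv2.INTER_CUBIC))
E
```

```text
60 313 332
110 314 332
[[446.62237973 190.51308664  88.        ]
 [448.58011603 221.48933105  88.        ]] 86.38364701776726
[451.26741476 257.34347781] 49.92727627847371
[454.97291915 317.6757904 ] 110.36894953436203
189 [370.9 204.4] [363 196  18  18]
35 [353.  168.7] [351 165   5  10]
knob top home [[352.54821856 165.35831886]] 10up [[352.72659213 163.41471003]]
```

View pics/c20.png

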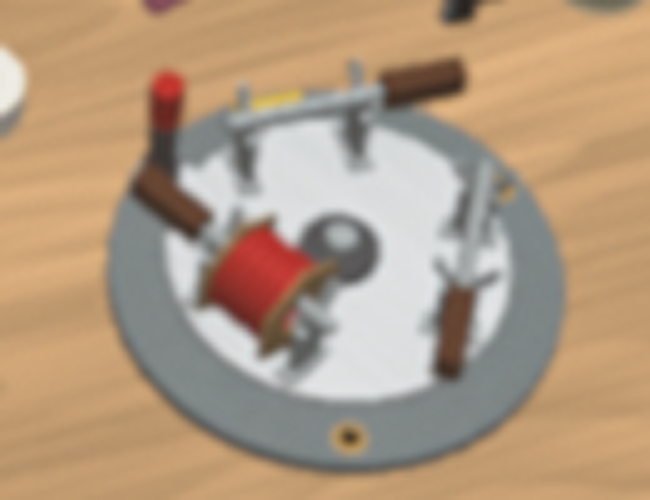

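```bash
cat >> h.py <<'E'
def pick(off=82.0):
    p=st(-82,off)
    bot.grip(0.6,80)
    bot.movel([*p,110],[np.pi,0,np.radians(-94.2)],max_speed=150)
    print(bot.movel([*p,69],max_speed=60,threshold=8))
    bot.grip(0.0,80); rep('grip')
    bot.movel([*p,120],max_speed=80); bot.movel([*p,200],max_speed=200); rep('lift')
def view(c,th,d=20,fn='v',z=230):
    p,y=pose_for(c,th,d)
    bot.move_ptp([*p,z],[np.pi,0,y]); bot.dwell(.2); rep()
    return shot('wrist',fn)
E
python3 - <<'E'
from h import *
pick(80.3)
m,im=view([544.4,-245.1],np.radians(80.9),60,'w21')
for k in('yellow','green'):
    r=spool(m,im,k)
    if r: print(k,r[0].round(1),np.degrees(r[1]),r[2:])
E
```

```text
False
grip t 51.4 tcp [453.7 288.1  69.3] F [-1.9  1.9  3.9] M [ 0.33  0.58 -0.04] op 0.219
lift t 52.7 tcp [453.7 287.4 199.1] F [ 0.  -0.4 -1.4] M [0.02 0.05 0.03] op 0.226
 t 54.4 tcp [ 566.9 -103.7  230. ] F [ 0.4  0.9 -1.2] M [ 0.09  0.02 -0.06] op 0.216
yellow [ 576.  -219.9] 82.9565466472241 (np.float64(51.38624380852055), 1511)
```

View pics/w21.png

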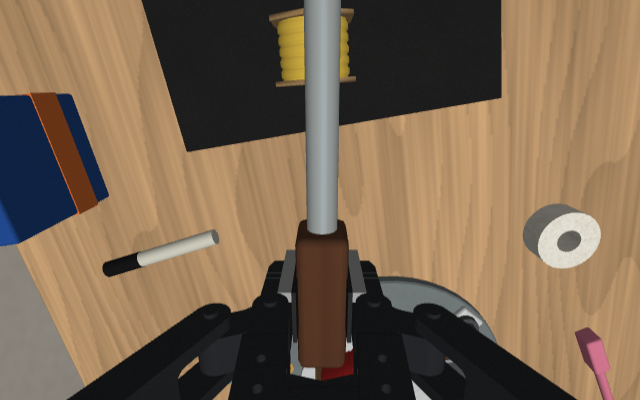

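```bash
python3 - <<'E'
from h import *
m,im=shot('top','t21')
for k in('yellow','green'):
    for a,cc,s in blobs(mask(im,k),30): print(k,a,cc,ray(m,cc,45).round(0))
bot.movel([640,-160,230],[np.pi,0,np.radians(-90)],max_speed=200); bot.dwell(.2)
m,im=shot('wrist','w22')
for k in('yellow','green'):
    r=spool(m,im,k)
    if r: print(k,r[0].round(1),np.degrees(r[1]),r[2:])
E
```

```text
yellow 195 [375.8 191.5] [[ 557. -216.   45.]]
green 76 [396.  232.3] [[ 421. -283.   45.]]
green 70 [396.9 221.4] [[ 457. -286.   45.]]
yellow [ 555.4 -213.4] 84.71387043487923 (np.float64(51.45041210502035), 3692)
green [ 435.9 -288. ] 83.85985565730729 (np.float64(50.511355465097154), 4895)
```

View pics/w22.png

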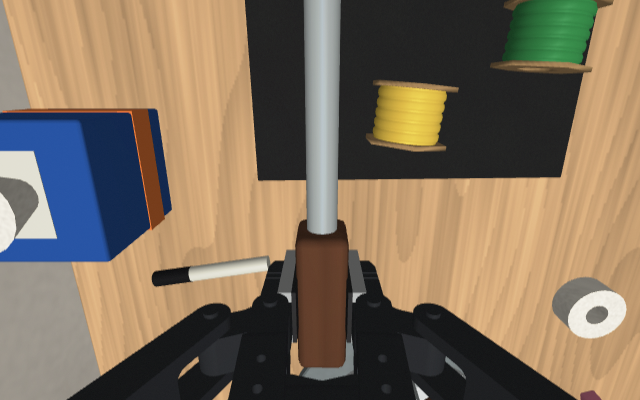

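```bash
cat >> h.py <<'E'
def insert(c,th,fn):
    p,y=pose_for(c,th,98)
    bot.movel([*p,150],[np.pi,0,y],max_speed=200)
    bot.movel([*p,20],max_speed=120,threshold=8); rep('low')
    p,y=pose_for(c,th,0)
    print('hit',bot.movel([*p,19.5],[np.pi,0,y],max_speed=70,threshold=4)); rep('ins')
    bot.dwell(.1); shot('wrist',fn)
E
python3 - <<'E'
from h import *
insert([555.5,-214],np.radians(85),'w23')
E
```

```text
low t 57.6 tcp [571.9 -34.8  20.7] F [ 0.3 -1.  -1.2] M [ 0.04 -0.03  0.01] op 0.220
hit False
ins t 59.1 tcp [ 562.7 -131.9   19.5] F [-0.6 -0.8 -1.2] M [ 0.06 -0.06  0.02] op 0.221
```

View pics/w23.png

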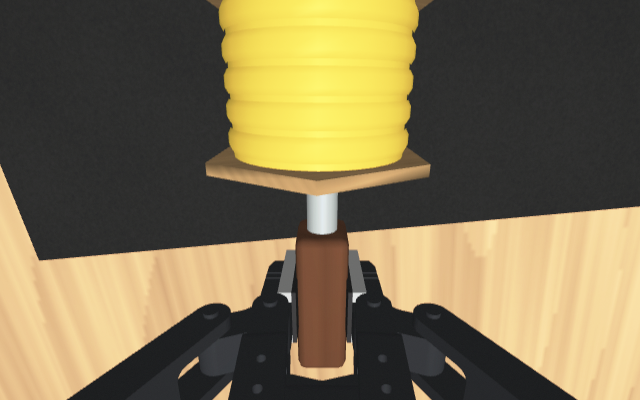

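```bash
cat >> h.py <<'E'
def place(off,fn):
    s=bot.get_state()['tcp_pos']
    bot.movel([s[0],s[1],45],max_speed=40)
    bot.movel([s[0],s[1],200],max_speed=120); rep('up')
    p=st(-82,off)
    bot.movel([*p,200],[np.pi,0,np.radians(-94.2)],max_speed=160); bot.dwell(.2)
    shot('wrist',fn+'a')
    bot.movel([*p,110],max_speed=100)
    print(bot.movel([*p,69],max_speed=40,threshold=5)); rep('down'); bot.dwell(.2)
    shot('wrist',fn+'b')
E
python3 - <<'E'
from h import *
place(79.3,'w24')
E
```

```text
up t 61.5 tcp [ 562.1 -131.7  199.1] F [ 0.5 -0.2 -1.8] M [ 0.09 -0.   -0.08] op 0.221
True
down t 66.6 tcp [453.6 286.4  69.3] F [-0.4 -0.4  5.2] M [-0.15  0.05 -0.02] op 0.218
```

View pics/w24a.png

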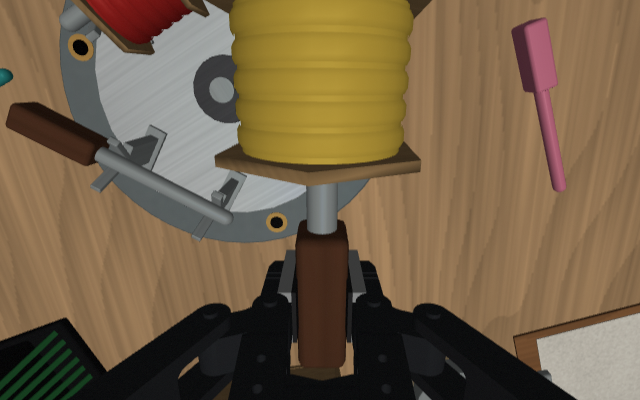

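View pics/w24b.png

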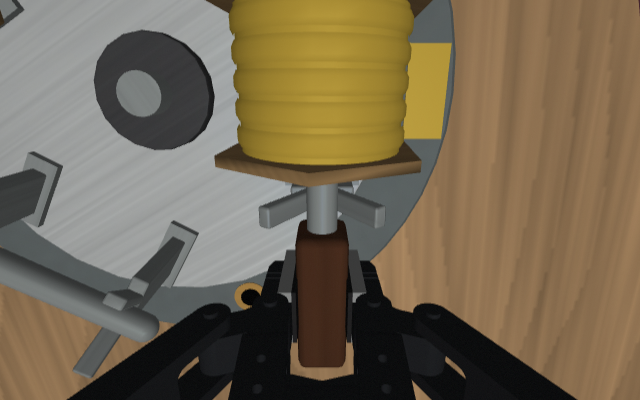

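```bash
python3 - <<'E'
from h import *
bot.grip(0.5); bot.dwell(.1)
p=bot.get_state()['tcp_pos']
bot.movel([p[0],p[1],190],max_speed=150); bot.dwell(.2)
shot('wrist','w25')
k=kn(225)
bot.move_ptp([*k,215],[np.pi,0,np.radians(103.8)]); print(bot.get_state()['qpos'].round(2))
bot.movel([*k,150],max_speed=150); bot.dwell(.2); rep()
shot('wrist','w26')
E
```

```text
[ 0.09  0.14 -0.48  0.95  0.    1.42]
 t 71.5 tcp [428.7 113.4 151. ] F [-1.   0.7  0.1] M [ 0.    0.05 -0.05] op 0.501
```

View pics/w25.png

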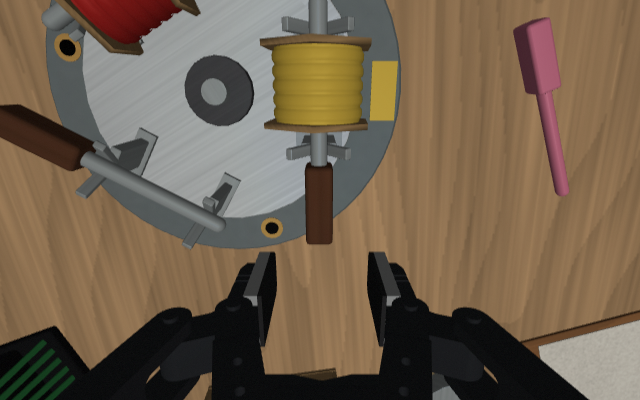

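View pics/w26.png

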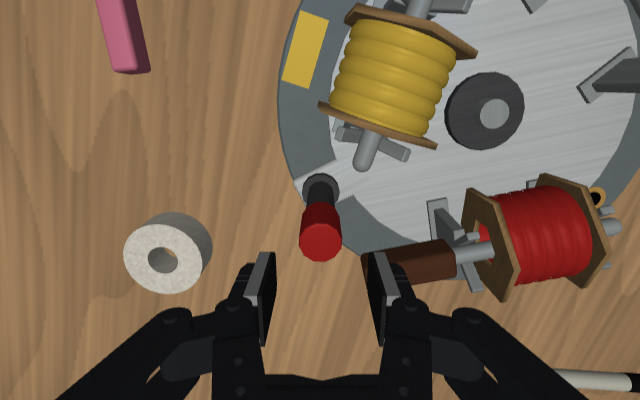

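```bash
python3 - <<'E'
from h import *
off=np.array([-.3,.3])
k=kn(225,off)
print(bot.movel([*k,97],max_speed=80,threshold=6)); rep()
bot.grip(0.0,70); rep('grip')
bot.movel([*k,114.5],max_speed=30); rep('lifted')
E
```

```text
False
 t 72.3 tcp [427.8 113.6  97.3] F [-0.5  0.4  0.2] M [ 0.02 -0.01 -0.01] op 0.501
grip t 72.7 tcp [428.  113.6  97.7] F [-0.8 -0.3  5.6] M [-0.1   0.29 -0.05] op 0.260
lifted t 73.4 tcp [427.5 113.7 114.4] F [ 2.4  0.9 -9.8] M [ 0.43 -0.68  0.  ] op 0.263
```

```bash
python3 - <<'E'
from h import *
for i in range(1,9):
    a=225+15*i
    bot.movel([*kn(a),113.5],[np.pi,0,np.radians(103.8+15*i)],max_speed=100)
    if i in(1,2,4,6,8): rep(a)
shot('wrist','w27')
k=kn(345)
print(bot.movel([*k,98],max_speed=25,threshold=12)); rep()
bot.dwell(.2); rep()
shot('wrist','w28')
E
```

```text
240 t 73.9 tcp [454.   90.3 113.3] F [ 3.6  3.  -9.2] M [ 0.7  -0.87 -0.02] op 0.261
255 t 74.4 tcp [484.7  74.8 113.2] F [ 2.8  4.5 -8.4] M [ 0.97 -0.69  0.05] op 0.263
285 t 75.4 tcp [553.8  69.4 112.9] F [-0.4  4.2 -8.9] M [ 1.01 -0.16  0.02] op 0.257
315 t 76.4 tcp [617.1  99.2 113. ] F [-2.2  3.4 -8.6] M [0.81 0.31 0.03] op 0.260
345 t 77.4 tcp [656.9 156.4 113.3] F [-2.8  2.  -9.7] M [ 0.45  0.46 -0.01] op 0.261
False
 t 78.2 tcp [657.3 157.2  97.9] F [-4.1  1.8 -6.7] M [ 0.26  0.98 -0.04] op 0.259
 t 78.4 tcp [657.4 157.1  98. ] F [-5.3  0.7 -6.3] M [0.33 1.06 0.  ] op 0.256
```

View pics/w28.png

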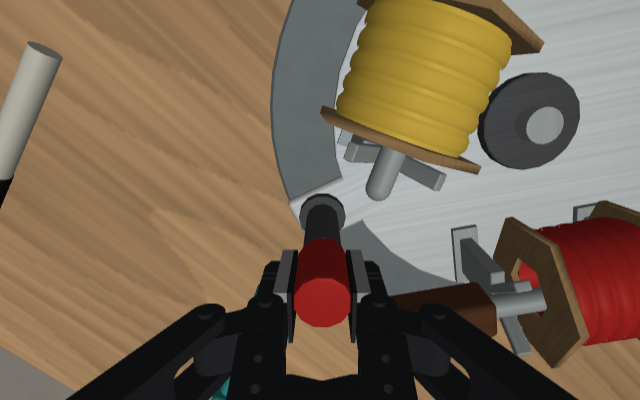

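```bash
python3 - <<'E'
from h import *
bot.grip(0.5); bot.dwell(.2); rep()
k=kn(345); bot.movel([*k,140],max_speed=120)
bot.movel([*k,240],max_speed=200)
bot.move_ptp([*st(-82,82),180],[np.pi,0,np.radians(-94.2)]); bot.dwell(.2); rep()
m,im=shot('wrist','w29'); 
g=cv2.cvtColor(im,cv2.COLOR_BGR2GRAY).astype(float)
P=[]
for r in (60,110):
    row=g[r,305:345]; e=np.nonzero(row<140)[0]+305; P.append(((e.min()+e.max())/2,r)); print(r,e.min(),e.max())
p=ray(m,P,88); print(p,np.degrees(np.arctan2(*(p[1]-p[0])[1::-1])))
np.save('m29.npy',m,allow_pickle=True)
ms,ims=shot('scene','s29')
for a_,c,s in blobs(mask(ims,'red'),10): print(a_,c,s)
print('knob top home',proj(ms,[*kn(345),128]),'10up',proj(ms,[*kn(345),138]))
cv2.imwrite('pics/c29.png',cv2.resize(ims[150:250,320:450],None,fx=5,fy=5,interpolation=cv2.INTER_CUBIC))
m,im=shot('top','t29')
for k in('green',):
    for a,cc,s in blobs(mask(im,k),30): print(k,a,cc,ray(m,cc,45).round(0))
E
```

```text
t 79.0 tcp [658.1 157.   98.5] F [ 0.2 -0.3 -0.2] M [ 0.   -0.01  0.03] op 0.500
 t 81.3 tcp [455.7 288.8 180.1] F [-0.5  0.6  0.1] M [ 0.01 -0.03  0.01] op 0.501
60 315 334
110 315 333
[[446.5522181  191.5320109   88.        ]
 [449.121766   222.43498681  88.        ]] 85.24685387619755
156 [415.4 191.3] [407 186  17  13]
30 [392.9 221.1] [391 218   5   9]
knob top home [[393.19930452 217.65959178]] 10up [[393.62339563 215.85177699]]
green 154 [396.4 227.3] [[ 438. -284.   45.]]
```

View pics/w29.png

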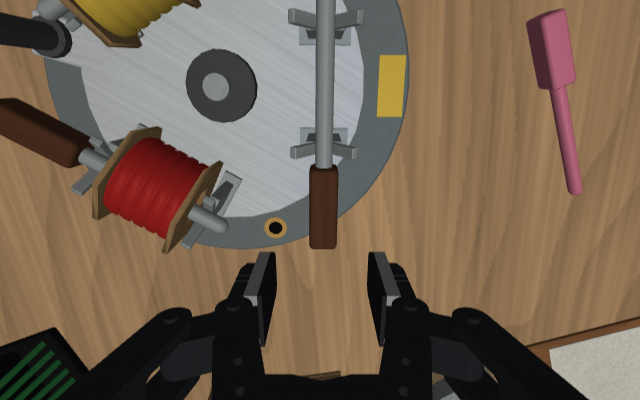

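View pics/c29.png

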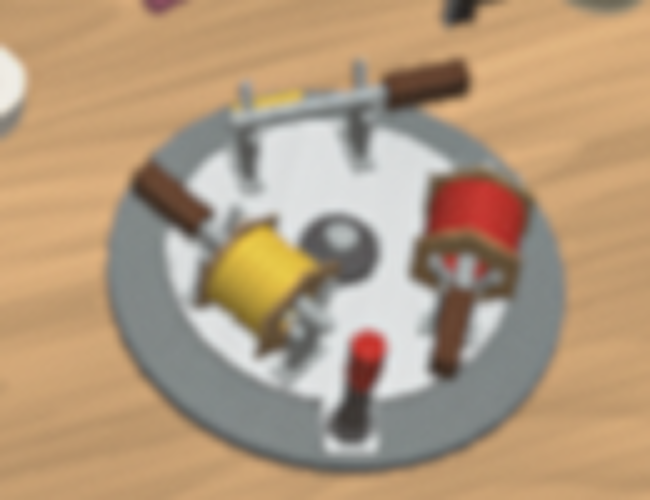

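Both spools are hanging in their forks, the knob is at its home height (blob 218–226 in the scene view), and the third bare spindle is at the front. The green spool hasn't moved, so I'll load it next.

```bash
python3 - <<'E'
from h import *
pick(80.5)
bot.move_ptp([530,-215,240],[np.pi,0,np.radians(-94)]); bot.dwell(.2); rep()
m,im=shot('wrist','w30')
r=spool(m,im,'green'); print(r[0].round(1),np.degrees(r[1]),r[2:])
E
```

```text
False
grip t 83.6 tcp [454.4 287.8  69.4] F [-0.5  1.2  2.5] M [-0.26  0.06 -0.12] op 0.217
lift t 84.9 tcp [453.7 287.6 199.1] F [-0.4  0.7 -1.6] M [ 0.02 -0.    0.02] op 0.220
 t 87.0 tcp [ 530.3 -214.1  240. ] F [ 0.4 -0.6 -1.8] M [0.06 0.02 0.07] op 0.221
[ 437.8 -283. ] 85.36435235099263 (np.float64(49.02574652852965), 3574)
```

View pics/w30.png

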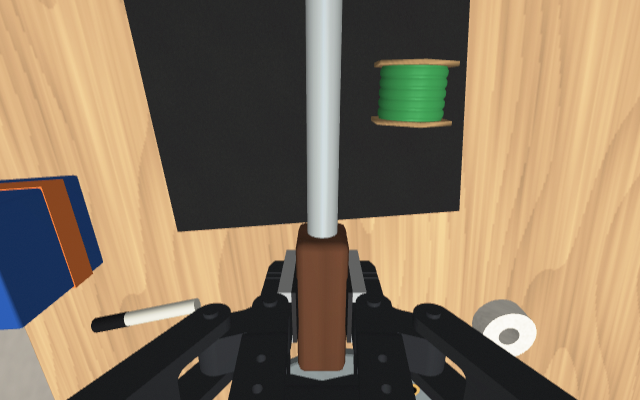

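```bash
python3 - <<'E'
from h import *
m=imaging.camera_model('wrist'); print(ray(m,[(505,325),(537,330),(475,330)],30))
print(ray(imaging.camera_model('top'),[(303,264)],30))
print(pose_for([436.8,-286],np.radians(84.8),98), pose_for([436.8,-286],np.radians(84.8),0))
E
```

```text
[[315.77745879   1.90512655  30.        ]
 [274.98242029  12.28152797  30.        ]
 [352.52352021   6.91600597  30.        ]]
[[310.19450078  19.21728099  30.        ]]
(array([ 453.11386444, -106.74080825]), np.float64(-1.6615534478986016)) (array([ 444.23187158, -204.33747931]), np.float64(-1.6615534478986016))
```

Tape roll is clear of the path. Insert green.

```bash
python3 - <<'E'
from h import *
insert([436.8,-286],np.radians(84.8),'w31')
E
```

```text
low t 89.2 tcp [ 453.7 -107.    20.5] F [ 0.1  0.6 -0.9] M [0.07 0.02 0.02] op 0.223
hit False
ins t 90.7 tcp [ 444.2 -203.9   19.5] F [ 0.8  0.5 -2.3] M [ 0.1  -0.   -0.01] op 0.220
```

View pics/w31.png

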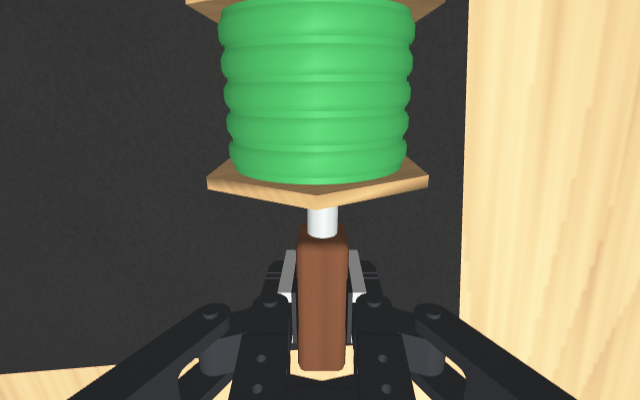

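```bash
python3 - <<'E'
from h import *
p,y=pose_for([436.8,-286],np.radians(84.8),5)
bot.movel([*p,19.5],[np.pi,0,y],max_speed=40)
place(79.5,'w32')
E
```

```text
up t 93.4 tcp [ 444.1 -198.6  199.2] F [-0.6 -0.1 -3. ] M [ 0.1  -0.04  0.04] op 0.222
True
down t 98.9 tcp [454.3 286.6  69.3] F [0.4 0.4 4.4] M [-0.15  0.05 -0.08] op 0.219
```

View pics/w32b.png

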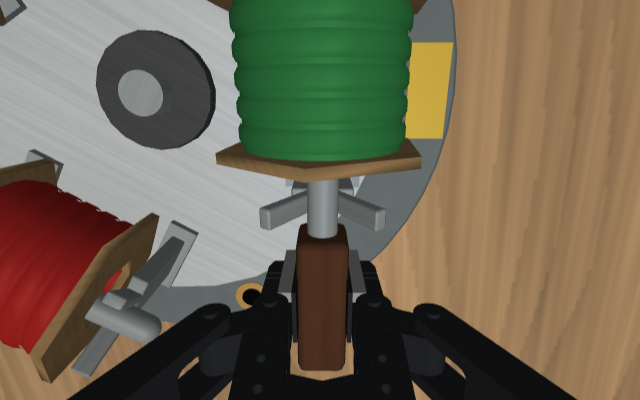

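```bash
python3 - <<'E'
from h import *
bot.grip(0.5); bot.dwell(.1)
p=bot.get_state()['tcp_pos']
bot.movel([p[0],p[1],190],max_speed=150); bot.dwell(.2)
shot('wrist','w33')
bot.move_ptp([600,205,330],[np.pi,0,0]); bot.dwell(.4)
m,im=shot('wrist','w34')
ms,ims=shot('scene','s34'); rep()
cv2.imwrite('pics/c34.png',cv2.resize(ims[150:250,320:450],None,fx=5,fy=5,interpolation=cv2.INTER_CUBIC))
f={'green':180,'yellow':300,'red':60}
for k,a in f.items():
    q=st(82*np.cos(np.radians(a)),82*np.sin(np.radians(a)))
    b=[x for x in blobs(mask(im,k),300)]
    n=min(b,key=lambda x:np.linalg.norm(ray(m,x[1],82)[0,:2]-q)); print(k,n[0],ray(m,n[1],84)[0,:2].round(1),'fork',q.round(1))
# knob apparent location at home height
print('knob home px',proj(m,[*kn(345),128]),'lift10',proj(m,[*kn(345),138]),[x[1:] for x in blobs(mask(im,'red'),60)])
E
```

```text
t 102.9 tcp [599.9 205.1 330. ] F [0.7 0.5 0.5] M [ 0.05 -0.01 -0.05] op 0.502
green 1534 [445.5 201.4] fork [448.2 207.5]
yellow 1878 [560.8 126.4] fork [565.7 127.7]
red 1924 [568.2 275.6] fork [576.1 269.3]
knob home px [[369.2565565  110.48062986]] lift10 [[370.64988743 111.23853981]] [(array([261.1, 185.3]), array([234, 154,  61,  57], dtype=int32)), (array([370.1, 111.1]), array([359, 100,  23,  24], dtype=int32))]
```

View pics/w34.png

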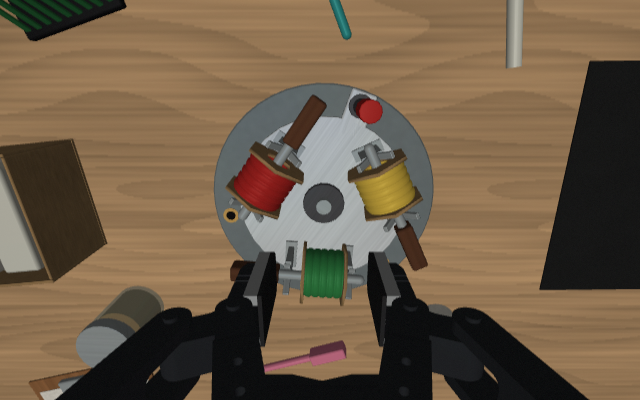

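View pics/w33.png

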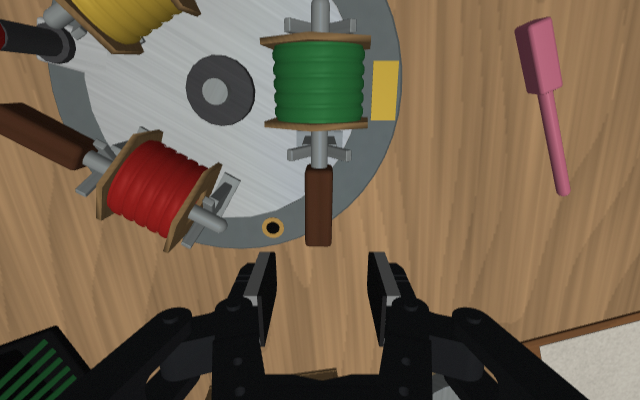

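View pics/s34.png

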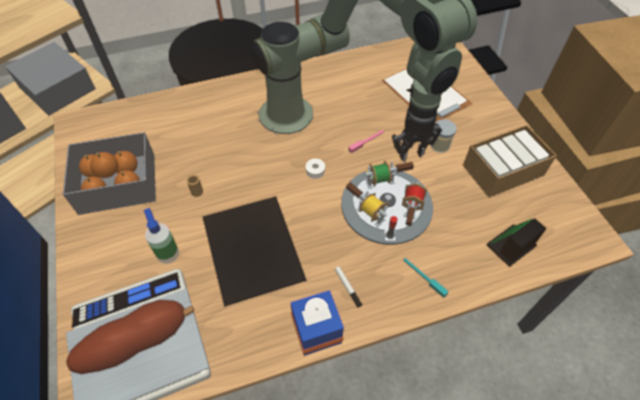

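```bash
python3 - <<'E'
from h import *
m=imaging.camera_model('wrist')
for k,a,px in(('red',60,[(319,98),(289,146)]),('yellow',300,[(420,269),(402,228)])):
    q=st(82*np.cos(np.radians(a)),82*np.sin(np.radians(a))); t=np.radians(a-90)+SY; d=np.array([np.cos(t),np.sin(t)]); n=np.array([-d[1],d[0]])
    for u in ray(m,px,94)[:,:2]: print(k,'axial',((u-q)@d).round(1),'lat',((u-q)@n).round(1),'(112/52 expected)')
im=cv2.imread('pics/w34.png'); cv2.imwrite('pics/c35.png',cv2.resize(im[80:300,210:440],None,fx=2.6,fy=2.6,interpolation=cv2.INTER_CUBIC))
E
```

```text
red axial 111.3 lat -0.2 (112/52 expected)
red axial 50.1 lat -1.3 (112/52 expected)
yellow axial 114.5 lat -2.3 (112/52 expected)
yellow axial 52.4 lat -2.1 (112/52 expected)
```

View pics/c35.png

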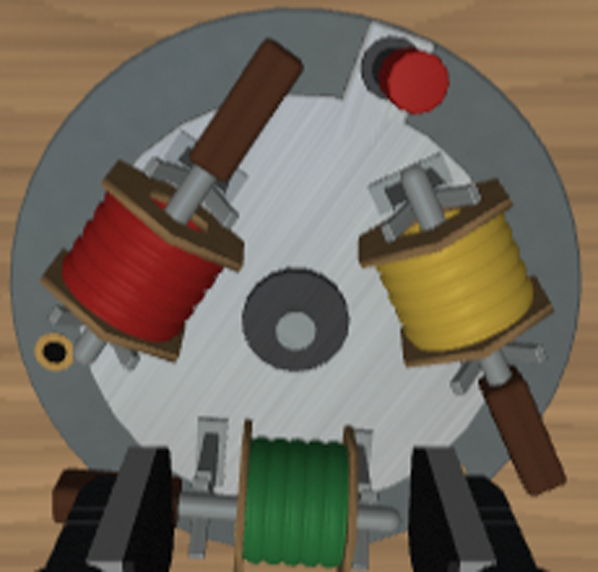

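```bash
python3 - <<'E'
from h import *
rep(); print(bot.sign_off())
E
```

```text
t 102.9 tcp [599.9 205.1 330. ] F [0.7 0.5 0.5] M [ 0.05 -0.01 -0.05] op 0.502
the job is handed in; nothing more can be done
None
```

I loaded all three spools (red, then yellow, then green) and turned the turret two holes anticlockwise. I handed in at t ≈ 103 s, with the arm raised clear of everything. The yellow spool was knocked about 3 cm aside mid-run. I measured it again before inserting the spindle.

Last checks:
- **Spindles:** the red and yellow handle ends and shoulders lie within about 2.5 mm of where they should be. I judged the green spindle by eye only, and it sits in both V notches.
- **Spools:** all three hang between their uprights.
- **Pin:** there was only spring load on the knob (about 6–7 N, no plate contact) when I lowered and released it at each hole. The knob's position in the images fits a pin that is home, but the difference between home and drawn is only 1–2 pixels.
- **Other objects:** in the final pictures, the marker, spray bottle, jar and cardboard core look unmoved. I checked this by eye only.

One check disagreed: the colour-blob centres put the spools about 5–10 mm off their fork points. I put this down to flanges hiding part of each spool and the tilted view. The close views and the 8 mm play between the uprights keep them inside the 18 mm limit.

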